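# Feed a sawn-off profile end under the spring flap of the offcut box

### The job

Clear the short white profile offcut off the feed deck into the offcut box: press the flap's side bar down with one fingertip and keep the flap open, while the other fingertip pushes the offcut along the deck, under the flap, until it drops into the box. Then back off so that the flap springs shut. Only push the offcut, never lift it, and leave the other things on the bench where they are.

Things in the scene. Friction and masses are not known exactly. Their poses are not given: they have to be found in the camera images.
- offcut_box: Offcut box with its feed deck, one fixed unit 275 mm long, 110 wide. Origin on the bench under the mouth, on the deck's centre line; own +x is the feed direction (away from the robot, turned at most 0.35 rad), +y its left, z up. All x, y, z below are in mm in this frame. The box is behind the mouth (x 4 to 124), its floor at z 6, its clear roof's top at z 117.
- mouth (a point): Point on the deck's top at the mouth (x 0, y 0, z 80); axes as offcut_box. The flat deck runs from x -150 to 0, y -24 to 24, and ends here with a drop into the box. Two fences 8 high stand along it, inner faces at y 18 and -18, outer at 23 and -23.
- shaft (a point): Axis of the flap's shaft at the mouth (x 0, y 32, z 92), axes as offcut_box. The shaft, 8 in diameter, runs along x from -150 to 5 in two posts, 10 x 12 and 98 high, at x -142 and -16.
- flap (a joint): Flap angle, rad: 0 shut, 1.1 fully open (hard stop). A 4 mm plate (x 0 to 4) across the mouth, right of the shaft, lower edge 9 mm above the deck when shut, so the offcut is stopped. It turns about the shaft, so it cannot be pushed open along x. Pressing the bar with about 3 N raises it; above 0.9 it clears the offcut. Wide open, it stands 57 mm above the deck at y 8 to 22. Let go, it springs shut.
- bar (a point): Flat steel bar, 20 mm wide, 5 thick, left of the shaft and parallel to it, one piece with the flap: x -145 to 1. A fingertip can press its top face anywhere and slide along it. Point: middle of its section at x 0. It lies 30 mm from the shaft's axis, its face sloping along that radius: y 55, z 111 shut; y 62, z 92 (level) at 0.7 rad; y 61, z 83 at 1.0 rad. Free space below it.
- offcut: The offcut to clear: white plastic window-profile end, 60 mm long (own x, along the deck), 30 mm wide (y), 20 mm high (z), 0.1 to 0.2 kg, lying on the deck between the fences. Origin at the centre of its underside. (A longer one, 110 mm, lies on the bench and stays there.)
- offcut_centre (a point): Centre of the offcut, 10 mm above its underside; axes as the offcut.
- long_offcut: Bystander: 110 x 30 x 20 mm white profile lying on the bench right of the deck; origin under its centre.
- corner_cleat: Bystander: L-shaped aluminium corner cleat, legs about 60 mm, 25 mm high, right of the box.
- oil_bottle: Bystander: white bottle, 44 mm diameter, 110 mm high, left of the box, its axis 115 mm or more from the centre line; origin under its centre.
- screwdriver: Bystander: screwdriver lying left of the deck, about 150 mm from the centre line.
- hammer: Bystander: hammer lying far right.
- can: Bystander: steel can, 70 mm diameter, 100 mm high, far left.
- wrench: Bystander: wrench lying far left.

How it is judged (in metres and radians):
On the way, in this order (a step that is already met when the one before it is completed fails the run):
1. a finger presses the bar and holds the flap open (over 0.8 rad), the offcut still on the deck (value of joint flap above 0.8 rad and contact force between the fingers and flap_c3 above 0.3 N and x of offcut_centre in the frame of offcut_box below -0.02 m), for 0.2 s.
2. with a finger holding the bar and the flap open, a finger pushes the offcut under the flap (value of joint flap above 0.7 rad and contact force between the fingers and flap_c3 above 0.3 N and contact force between the fingers and offcut above 0.05 N and x of offcut_centre in the frame of offcut_box above -0.02 m and z of offcut_centre in the frame of offcut_box above 0.07 m), for 0.05 s.
At the end, for the whole second after the job is handed in: The offcut lies at rest (under 20 mm/s) inside the box, its centre beyond the mouth and below 60 mm above the bench; the flap is shut (under 0.1 rad); every bystander is within 30 mm of where it stood (x of offcut_centre in the frame of offcut_box between 0.005 and 0.124 m and y of offcut_centre in the frame of offcut_box between -0.045 and 0.045 m and z of offcut_centre in the frame of offcut_box below 0.06 m and linear speed of offcut below 0.02 m/s and value of joint flap below 0.1 rad and distance of each of long_offcut, corner_cleat, oil_bottle, screwdriver, hammer, can, wrench from where it was at the start of the episode below 0.03 m); the robot touches nothing.
It fails at once if the offcut is lifted: its centre more than 12 mm above its height on the deck (z of offcut_centre in the frame of offcut_box above 0.102 m).
It fails at once if a bystander is moved more than 30 mm (distance of any of long_offcut, corner_cleat, oil_bottle, screwdriver, hammer, can, wrench from where it was at the start of the episode above 0.03 m).
It also fails if it takes over 40 s, if anything falls off the work surface, if the arm or the gripper's body presses on something with over 40 N, if the wrist force passes 120 N, or if a joint passes its speed limit or range.

### The arm

A 6-joint arm with a two-finger parallel gripper is mounted at the origin on the work surface. World frame = base frame: x ahead of the robot, y to its left, z up, the work surface at z = 0. Lengths are in mm, angles in rad, forces in N, time in s.
With the tool pointing down it reaches from about 300 to 750 mm from the base axis. Payload 8.5 kg.
Tool frame: the origin (TCP) lies midway between the tips of the shut fingers; the grasp point (between the pads) lies 19 mm behind it; z points along the fingers, x is the direction in which the jaws open and shut, and the axes are right-handed (so a half turn about z gives the same grasp; the last joint's range is limited). The gripper opens to 85 mm and grips with 20 to 120 N. Pads are 22 mm wide; open, the fingers measure 114 mm over their backs; the gripper's body (76 mm by 85 mm) begins 54 mm behind the grasp point. The pads swing forward as they close: fully open they stand 13 mm farther back than shut.
Start: joints at [-0.215, 0.381, 1.297, -0, 1.464, -0.215], TCP at [549.982, 0.002, 231.322] pointing down, gripper open.
Joint ranges: [-3.11, 3.11], [-0.89, 2.33], [0.22, 2.48], [-1.42, 4.56], [0.17, 2.85], [-2.88, 2.88]. Speed limits (rad/s): [2.39, 2.39, 3.14, 3.14, 3.14, 3.14].

### API

Orientations are given as a unit quaternion [x, y, z, w].
In Python, from workcell import ctrl gives the robot as it stands. The module is installed in compiled form; this text tells all that it offers.
- The arm moves only by the tool apply_moves, never from a script. Its argument "motion" is text: rows parted by semicolons, each of 7 numbers parted by spaces: the shift along the tool's x, y, z in m, then the turn, a rotation vector about the tool's x, y, z in degrees, then the finger opening in m, from 0 to 0.0854. A call has exactly 10 rows; each row is the pose to reach, as a shift and turn from the pose commanded when the call began, along the tool's axes at that moment; what a row does not reach only later rows make up. A row lasts 1/12 s, in which the tool goes at most 41.7 mm and 7.16 degrees, less where a joint would pass 70% of its speed; a pose out of reach is approached as far as the arm can. A call with a gripper value outside its range is refused whole. The fingers move at their own pace and stop on an object; "force" is the grip in N (left out, the last holds). Time passes only in rows, so rows that repeat a pose let the fingers close, or fill a call up. It gives the time, the measured TCP pose, the force and the opening at its end, in the units of the state.
- ctrl.read_state(): the state, without advancing time (a new reading comes with each control period).
- ctrl.camera(name): name is "scene" or "side" or "wrist"; returns a dict with "frame" (400x640x3 uint8, blue, green, red), "z_map" (400x640 float32, mm along the optical axis (not along the pixel's ray), 0 where there is no reading), "mtx" (3x3 intrinsics, pixels), "cam_to_world" (4x4, takes a point from camera to world coordinates); the wrist camera has in their place "tool_from_camera" (4x4, takes a point from camera to tool coordinates, whose origin is the TCP and whose axes are the tool frame's). Camera axes: x right, y down, z forward; pixel columns grow to the right and rows downward; lengths in mm; the calibration is good to about 2 mm. A picture is of the moment at which its call begins: read the wrist's pose just before it.
- ctrl.hand_in(): hands the job in, once; it reports no verdict.
The state is a dict: "time": time; "joint_pos": joint angles; "dq": joint speeds; "joint_torque": joint torques, N m; "position": TCP position; "orientation": TCP orientation; "ft_force": force on the tool from outside, world axes, zero at the start; "moment": the same for the moment, N m; "width": opening from 0.0 (shut) to 1.0 (fully open).
Only numpy, scipy, OpenCV 4.12 (cv2) and the standard library are available. Lean on these libraries where they do the work, as an engineer would, in place of code of your own. Each camera call takes 0.05 s, during which the arm holds its last target.

## Working session

There is one attempt and no reset: what is moved stays moved. The work goes in short steps, Python scripts to look and compute and a tool call to move; the robot and the scene stay as the last step left them, time stands still between calls to the robot, and variables do not carry over. Pictures are saved under pics/ and viewed, and the job is handed in when it is done.

Besides the shell and the picture viewer there is one more tool, called after "Emit:" by a JSON object that holds its "fn" and its "kwargs". apply_moves: Moves the arm, as the interface text tells. Its arguments: {"type":"object","properties":{"motion":{"type":"string"},"force":{"type":"number"}},"required":["motion"]}

```bash
mkdir -p pics
python3 - <<'E'
from workcell import ctrl
import cv2,numpy as np
print(ctrl.read_state())
for n in ["scene","side","wrist"]:
    c=ctrl.camera(n); cv2.imwrite(f"pics/{n}0.png",c["frame"]); np.savez(f"{n}0.npz",**c)
    print(n,c["mtx"],c.get("cam_to_world",c.get("tool_from_camera")))
E
```

```text
{'time': 0.0, 'joint_pos': array([-2.15319030e-01,  3.81173374e-01,  1.29826192e+00, -1.50582146e-05,
        1.46357908e+00, -2.15309740e-01]), 'dq': array([-0.00013196, -0.00133143, -0.00017688, -0.00027211,  0.00091694,
        0.0012293 ]), 'joint_torque': array([-1.00240642e-03, -4.48466885e+01, -2.31285810e+01, -2.87182611e-04,
        4.73836102e-03,  1.77242771e-05]), 'position': array([5.49708255e+02, 4.70592935e-02, 2.30723531e+02]), 'orientation': array([ 9.99999747e-01, -3.83393188e-06, -6.96043146e-04, -1.44565622e-04]), 'ft_force': array([ 0.16273117, -0.58884077, -0.03780191]), 'moment': array([ 0.00059721, -0.01682182, -0.03184178]), 'width': 1.0012298881428923}
scene [[373.17339019   0.         321.19662881]
 [  0.         373.17339019 196.86244194]
 [  0.           0.           1.        ]] [[ 5.92885834e-01  4.76489294e-01 -6.49187446e-01  1.16599816e+03]
 [ 8.05097684e-01 -3.68186722e-01  4.65033608e-01 -4.57957569e+02]
 [-1.74386619e-02 -7.98371148e-01 -6.01913119e-01  7.00963204e+02]
 [ 0.00000000e+00  0.00000000e+00  0.00000000e+00  1.00000000e+00]]
side [[408.54045401   0.         313.05144255]
 [  0.         408.54045401 203.48432755]
 [  0.           0.           1.        ]] [[-9.15301411e-01 -2.45216870e-01  3.19518409e-01  1.84132976e+02]
 [-4.02158487e-01  5.12731542e-01 -7.58534717e-01  8.49910553e+02]
 [ 2.21783427e-02 -8.22784937e-01 -5.67919949e-01  7.17704185e+02]
 [ 0.00000000e+00  0.00000000e+00  0.00000000e+00  1.00000000e+00]]
wrist [[286.64839349   0.         318.83834474]
 [  0.         286.64839349 196.97050249]
 [  0.           0.           1.        ]] [[ 9.99999781e-01  6.41686751e-04 -1.59896204e-04  3.69514003e-01]
 [-5.68660255e-04  9.57810484e-01  2.87399989e-01 -7.28034577e+01]
 [ 3.37571026e-04 -2.87399836e-01  9.57810639e-01 -1.42949291e+02]
 [ 0.00000000e+00  0.00000000e+00  0.00000000e+00  1.00000000e+00]]
```

View pics/scene0.png

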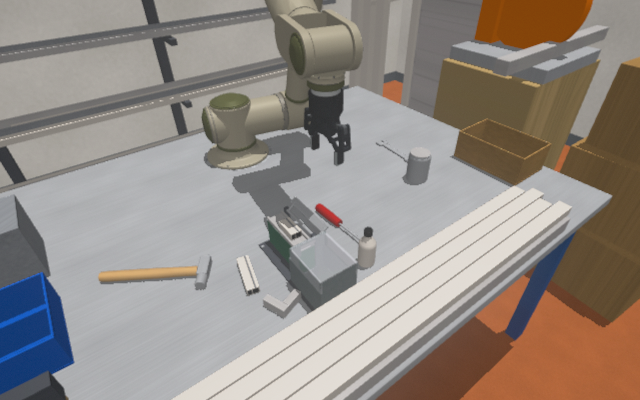

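View pics/side0.png

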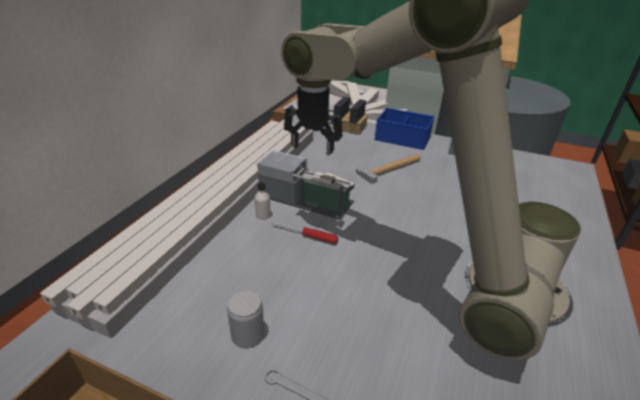

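View pics/wrist0.png

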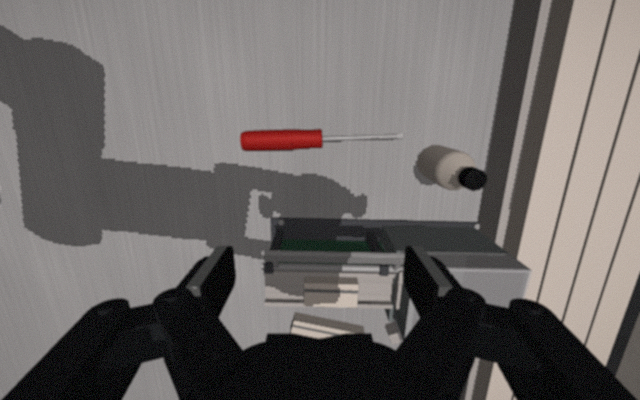

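The wrist picture shows the unit at cols 265–525, rows 215–330. The short offcut is at about (330,291) between the fences, the bar at about row 223, and the mouth near column 395. Next I'll turn it into a height map.

```bash
cat > h.py <<'E'
import numpy as np,cv2
from scipy.spatial.transform import Rotation as R
def cloud(c,T):
    z=c["z_map"].astype(float); v,u=np.indices(z.shape); K=c["mtx"]
    P=np.stack([(u-K[0,2])/K[0,0]*z,(v-K[1,2])/K[1,1]*z,z],-1)
    P=P@T[:3,:3].T+T[:3,3]; P[z<=0]=np.nan
    return P
def tool(st):
    T=np.eye(4);T[:3,:3]=R.from_quat(st["orientation"]).as_matrix();T[:3,3]=st["position"];return T
E
python3 - <<'E'
from h import *
c=dict(np.load("wrist0.npz"))
st=dict(position=[549.7,0.05,230.7],orientation=[1,-4e-6,-7e-4,-1.4e-4])
P=cloud(c,tool(st)@c["tool_from_camera"]); np.save("P0.npy",P)
for v in range(212,340,6):
    print(v,[tuple(np.round(P[v,u]).astype(int)) if not np.isnan(P[v,u,0]) else None for u in (275,290,320,350,385,400,450)])
f=c["frame"][200:345,240:540]
cv2.imwrite("pics/w0z.png",cv2.resize(f,None,fx=2.6,fy=2.6,interpolation=cv2.INTER_CUBIC))
h=np.nan_to_num(P[200:345,240:540,2]);cv2.imwrite("pics/w0h.png",cv2.resize(cv2.applyColorMap(np.clip(h*2,0,255).astype(np.uint8),cv2.COLORMAP_JET),None,fx=2.6,fy=2.6,interpolation=cv2.INTER_NEAREST))
E
```

```text
212 [(np.int64(489), np.int64(-61), np.int64(0)), (np.int64(510), np.int64(-61), np.int64(0)), (np.int64(551), np.int64(-61), np.int64(-1)), (np.int64(593), np.int64(-62), np.int64(-2)), (np.int64(641), np.int64(-61), np.int64(0)), (np.int64(662), np.int64(-61), np.int64(0)), (np.int64(731), np.int64(-61), np.int64(0))]
218 [(np.int64(489), np.int64(-68), np.int64(4)), (np.int64(510), np.int64(-68), np.int64(5)), (np.int64(551), np.int64(-68), np.int64(3)), (np.int64(593), np.int64(-70), np.int64(-1)), (np.int64(641), np.int64(-69), np.int64(1)), (np.int64(663), np.int64(-70), np.int64(0)), (np.int64(733), np.int64(-70), np.int64(-1))]
224 [(np.int64(489), np.int64(-77), np.int64(4)), (np.int64(510), np.int64(-77), np.int64(4)), (np.int64(551), np.int64(-77), np.int64(4)), (np.int64(593), np.int64(-77), np.int64(4)), (np.int64(641), np.int64(-77), np.int64(3)), (np.int64(662), np.int64(-77), np.int64(4)), (np.int64(732), np.int64(-77), np.int64(3))]
230 [(np.int64(489), np.int64(-86), np.int64(4)), (np.int64(509), np.int64(-86), np.int64(4)), (np.int64(551), np.int64(-86), np.int64(5
[... 5405 characters left out ...]
43), np.int64(-163), np.int64(101)), (np.int64(586), np.int64(17), np.int64(309))]
332 [(np.int64(480), np.int64(-262), np.int64(1)), (np.int64(507), np.int64(-244), np.int64(21)), (np.int64(552), np.int64(-244), np.int64(20)), (np.int64(596), np.int64(-244), np.int64(21)), (np.int64(654), np.int64(-262), np.int64(1)), (np.int64(643), np.int64(-169), np.int64(104)), (np.int64(585), np.int64(17), np.int64(311))]
338 [(np.int64(537), np.int64(9), np.int64(305)), (np.int64(542), np.int64(10), np.int64(306)), (np.int64(551), np.int64(9), np.int64(305)), (np.int64(559), np.int64(10), np.int64(306)), (np.int64(656), np.int64(-275), np.int64(-1)), None, (np.int64(584), np.int64(17), np.int64(313))]
```

View pics/w0z.png

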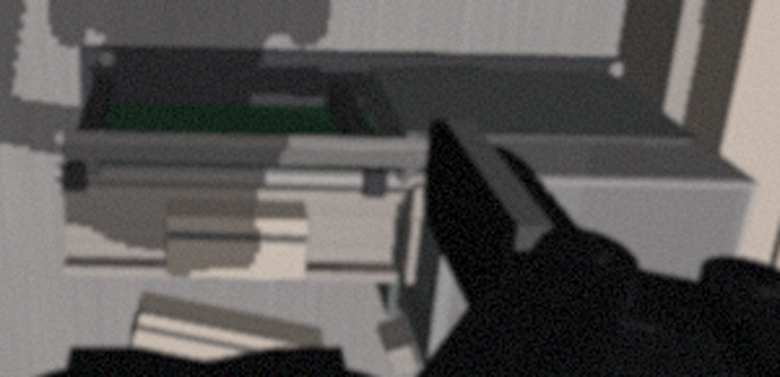

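View pics/w0h.png

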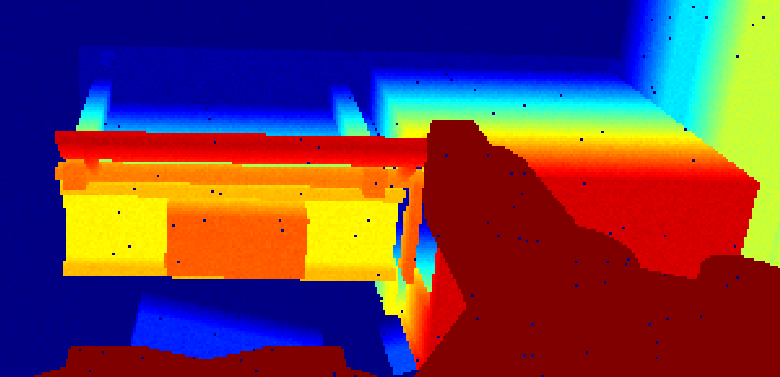

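Run:
```python
from h import *
P=np.load("P0.npy")
sub=P[240:345,240:420]; X,Y,Z=[sub[...,i] for i in range(3)]
# bar top outer edge line per column
us=[];
for u in range(268,395):
    col=P[240:275,u]; k=np.where(col[:,2]>115)[0]
    if len(k): us.append(col[k].tolist()[0])
us=np.array(us); p=np.polyfit(us[:,0],us[:,1],1); print("bar edge slope",p, us[:,2].mean(), us[:,0].min(),us[:,0].max())
# robust mid points of fence top right (z 86-91,y<-135) & left fence
m=(Z>84)&(Z<93)&(Y<-134)&(X<640); print("rfence",np.polyfit(X[m],Y[m],1),X[m].min(),X[m].max())
# inner edge of right fence: first row (from top) z>84 after deck
L=[]
for u in list(range(272,300))+list(range(362,385)):
    c=P[285:315,u]; k=np.where((c[:,2]>86)&(c[:,1]<-130))[0]
    if len(k): L.append(c[k[0]])
L=np.array(L); print("rf inner",np.polyfit(L[:,0],L[:,1],1),L.mean(0))
L=[]
for u in list(range(272,300))+list(range(362,385)):
    c=P[262:300,u]; k=np.where((abs(c[:,2]-88)<2.5)&(c[:,1]<-90))[0]
    if len(k): L.append([c[k].mean(0)[0],c[k].mean(0)[1],c[k[-1]][1],len(k)])
L=np.array(L); print("lf ",np.polyfit(L[:,0],L[:,1],1),L.mean(0))
# deck extents
m=(abs(Z-80.5)<2.5)&(Y<-108)&(Y>-136)
print("deck x",np.percentile(X[m],[0.2,1,99,99.8]), np.median(Z[m]))
for y in (-112,-120,-130,-136):
    q=m&(abs(Y-y)<3); print(y,X[q].min(),X[q].max())
# offcut top
m=(abs(Z-100.5)<2)&(X>530)&(X<605)&(Y<-100)
r=cv2.minAreaRect(np.c_[X[m],Y[m]].astype(np.float32)); print("offcut",r,np.median(Z[m]),cv2.boxPoints(r))
# flap plate
m=(X>630)&(X<665)&(Z>85)&(Z<125)&(Y<-90)
print("flap",np.percentile(X[m],[1,50,99]),Y[m].min(),Y[m].max())
# box left wall
m=(P[...,2]>25)&(P[...,2]<110)&(P[...,0]>650)&(P[...,0]<790)&(P[...,1]<-70)&(P[...,1]>-88)
print("box wall",np.polyfit(P[m][:,0],P[m][:,1],1),P[m][:,0].max(),P[m][:,1].mean(),P[m][:,0].mean())
```

```text
bar edge slope [-2.19199011e-02 -4.80872669e+01] 116.73064753939379 499.6000518576536 624.3070839803225
rfence [-2.00440972e-02 -1.32244847e+02] 485.30885685175855 635.9590966106224
rf inner [-2.39213521e-02 -1.28325901e+02] [ 557.13746472 -141.65338287   87.06694267]
lf  [-2.72938444e-02 -8.76456555e+01] [ 556.8397755  -102.84395375 -104.95948297    4.47058824]
deck x [486.00756815 486.60021465 634.7268725  635.55378246] 80.85661263691736
-112 485.8767039465129 635.3186042659629
-120 486.60301003307376 635.6509933614253
-130 486.13574071673406 635.5502706210946
-136 485.9969149080235 635.3996324545311
offcut ((562.5296630859375, -122.35638427734375), (30.972610473632812, 60.115760803222656), 87.69522094726562) 100.27650566873695 [[ 531.8733   -136.62138 ]
 [ 591.9404   -139.03894 ]
 [ 593.18604  -108.091385]
 [ 533.1189   -105.67383 ]]
flap [630.78881843 642.90342393 654.34425654] -174.28722676476627 -90.08138370555248
box wall [-7.55486140e-03 -7.37735825e+01] 789.9975856293208 -79.24511136087536 724.2394769700433
```

The geometry agrees with the sizes given:
- **Unit origin:** about world (635.7, -125.2), yaw about -0.023. The deck runs from x 486 to 636, which is 150 mm, with its top at 81.
- **Offcut:** top at z 100, spanning x -103 to -43 in the unit frame.

Plan: set the jaw axis across the deck with an opening of about 52 mm. The TCP goes to unit (-124, 32), so one tip is over the bar and the other is behind the offcut.

Emit:
{"fn": "apply_moves", "kwargs": {"motion": "-0.004 0.009 0 0 0 -7 0.052; -0.008 0.018 0 0 0 -14 0.052; -0.012 0.027 0 0 0 -21 0.052; -0.015 0.036 0 0 0 -28 0.052; -0.019 0.045 0 0 0 -35 0.052; -0.023 0.054 0 0 0 -42 0.052; -0.027 0.063 0 0 0 -49 0.052; -0.03 0.072 0 0 0 -56 0.052; -0.034 0.081 0 0 0 -63 0.052; -0.0373 0.0904 0 0 0 -70 0.052", "force": 40}}

```text
time: 0.98
position: [512.3, -90.7, 231.1]
orientation: [0.817, 0.576, -0.0, -0.0]
ft_force: [-0.1, 0.3, 0.6]
width: 0.608
```

Emit:
{"fn": "apply_moves", "kwargs": {"motion": "0 0 0.01 0 0 -7 0.052; 0 0 0.02 0 0 -14 0.052; 0 0 0.03 0 0 -18.7 0.052; 0 0 0.04 0 0 -18.7 0.052; 0 0 0.05 0 0 -18.7 0.052; 0 0 0.06 0 0 -18.7 0.052; 0 0 0.07 0 0 -18.7 0.052; 0 0 0.07 0 0 -18.7 0.052; 0 0 0.07 0 0 -18.7 0.052; 0 0 0.07 0 0 -18.7 0.052"}}

```text
time: 1.82
position: [512.9, -90.5, 161.8]
orientation: [0.715, 0.699, 0.0, 0.0]
ft_force: [0.2, 0.1, 0.7]
width: 0.608
```

Run:
```python
from workcell import ctrl
from h import *
st=ctrl.read_state(); print(st["time"],st["position"],R.from_quat(st["orientation"]).as_matrix().round(3),st["ft_force"],st["width"])
c=ctrl.camera("wrist"); cv2.imwrite("pics/w1.png",c["frame"])
T=c["tool_from_camera"]; Pt=cloud(c,T); 
# fingers in tool frame
m=(abs(Pt[...,1])<25)&(abs(Pt[...,0])<70)&(Pt[...,2]>-60)&(Pt[...,2]<15)
for s in (-1,1):
    q=m&(s*Pt[...,0]>0); p=Pt[q]; print(s,len(p),np.percentile(p[:,0],[1,50,99]),np.percentile(p[:,1],[1,99]),np.percentile(p[:,2],[95,99,100]))
np.save("P1.npy",cloud(c,tool(st)@T))
c=ctrl.camera("scene"); cv2.imwrite("pics/s1.png",cv2.resize(c["frame"][150:320,200:420],None,fx=3.5,fy=3.5))
```

```text
1.8167 [512.89339697 -90.46808601 161.82013634] [[ 0.023  1.     0.001]
 [ 1.    -0.023 -0.   ]
 [-0.     0.001 -1.   ]] [0.1857561  0.06258843 0.74680542] 0.6083904470913248
-1 5020 [-57.87801993 -38.48532952 -26.10859139] [-13.51720907  10.79418678] [-14.27299966  -7.77689695  -2.82672992]
1 5034 [25.35145471 37.77994063 57.18942352] [-13.52246718  10.58212712] [-14.43160773  -7.72946756  -3.00250994]
```

View pics/w1.png

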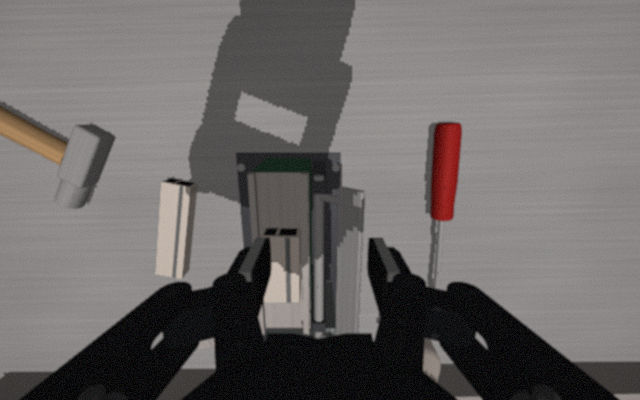

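View pics/s1.png

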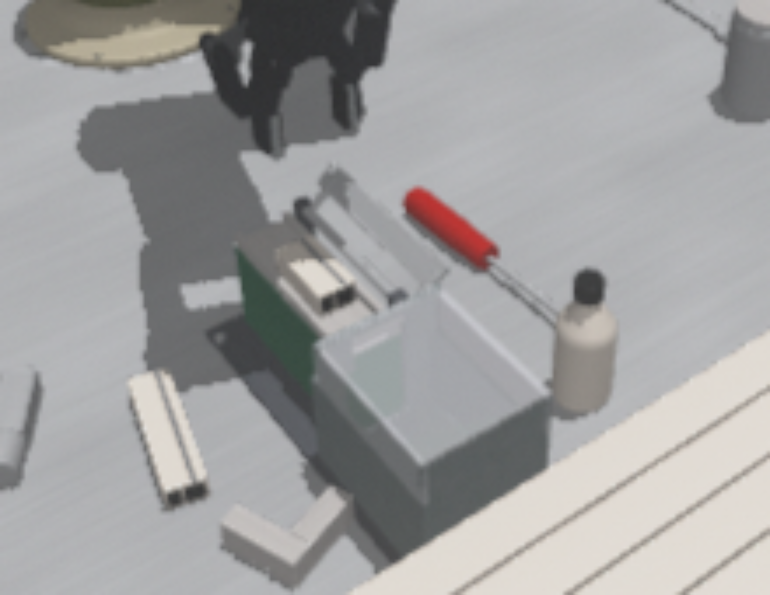

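The wrist view confirms the tips straddle the work: the offcut lies at cols 265–300 and the bar at cols 340–362. The tips sit about 4 mm behind the TCP. I'll check both positions once more, then press down.

Run:
```python
from h import *
P=np.load("P1.npy"); O=np.array([635.7,-125.2]); a=-0.023
d=P[...,:2]-O; U=np.stack([d[...,0]*np.cos(a)+d[...,1]*np.sin(a),-d[...,0]*np.sin(a)+d[...,1]*np.cos(a),P[...,2]],-1)
x,y,z=[U[...,i] for i in range(3)]
m=(abs(z-100.5)<2)&(abs(y)<17)&(x<-20)&(x>-140); print("off",np.percentile(x[m],[1,99]),np.percentile(y[m],[1,50,99]),m.sum())
m=(abs(z-80.5)<2)&(abs(y)<16)&(x<-20); print("deck",np.percentile(x[m],[0.5,50]),np.percentile(y[m],[1,99]),np.median(z[m]))
m=(z>104)&(z<125)&(y>40)&(y<75)&(x<-90)&(x>-150);print("bar",np.percentile(x[m],[1]),np.percentile(y[m],[1,50,99]),np.percentile(z[m],[1,99]))
m=(abs(z-88)<2)&(y<-14)&(y>-28)&(x<-30);print("rf",np.percentile(y[m],[2,50,98]))
```

```text
off [-103.26300301  -44.19027918] [-12.47238024   3.11473742  15.05933555] 1980
deck [-149.97842113 -123.22079395] [-15.61588723  15.75153066] 80.84653495999171
bar [-144.91895187] [42.64159147 53.68351886 62.42303784] [105.34550524 120.0754436 ]
rf [-23.98544854 -21.44283591 -18.97200061]
```

Emit:
{"fn": "apply_moves", "kwargs": {"motion": "0 0 0.006 0 0 0 0.052; 0 0 0.012 0 0 0 0.052; 0 0 0.018 0 0 0 0.052; 0 0 0.024 0 0 0 0.052; 0 0 0.03 0 0 0 0.052; 0 0 0.034 0 0 0 0.052; 0 0 0.036 0 0 0 0.052; 0 0 0.036 0 0 0 0.052; 0 0 0.036 0 0 0 0.052; 0 0 0.036 0 0 0 0.052"}}

```text
time: 2.75
position: [512.8, -90.5, 125.6]
orientation: [0.715, 0.699, 0.0, 0.0]
ft_force: [-0.3, 0.8, -0.1]
width: 0.608
```

Emit:
{"fn": "apply_moves", "kwargs": {"motion": "0 0 0.003 0 0 0 0.052; 0 0 0.006 0 0 0 0.052; 0 0 0.01 0 0 0 0.052; 0 0 0.014 0 0 0 0.052; 0 0 0.018 0 0 0 0.052; 0 0 0.022 0 0 0 0.052; 0 0 0.026 0 0 0 0.052; 0 0 0.03 0 0 0 0.052; 0 0 0.034 0 0 0 0.052; 0 0 0.034 0 0 0 0.052"}}

```text
time: 3.58
position: [512.6, -90.3, 90.6]
orientation: [0.715, 0.699, -0.0, -0.0]
ft_force: [-0.8, 0.9, 2.0]
width: 0.61
```

```bash
cat > look.py <<'E'
from workcell import ctrl
from h import *
import sys
n=sys.argv[1]
st=ctrl.read_state(); print(st["time"],st["position"],st["ft_force"],st["moment"],st["width"])
c=ctrl.camera("wrist"); cv2.imwrite(f"pics/w{n}.png",c["frame"])
T=c["tool_from_camera"];P=cloud(c,tool(st)@T); np.save(f"P{n}.npy",P)
O=np.array([635.7,-125.2]); a=-0.023
d=P[...,:2]-O; U=np.stack([d[...,0]*np.cos(a)+d[...,1]*np.sin(a),-d[...,0]*np.sin(a)+d[...,1]*np.cos(a),P[...,2]],-1)
x,y,z=[U[...,i] for i in range(3)]
m=(abs(z-100.5)<2)&(abs(y)<17)&(x<60)&(x>-145); print("off",np.percentile(x[m],[1,99]) if m.sum()>20 else None,m.sum())
tx=(tool(st)[:3,3][:2]-O)[0]
m=(z>60)&(z<125)&(y>46)&(y<75)&(x<tx-14)&(x>-150)
if m.sum()>20:
    p=np.polyfit(y[m],z[m],1); print("bar slope rad",np.arctan(p[0]),"flap~",0.7-np.arctan(p[0]),m.sum())
s=ctrl.camera("scene"); cv2.imwrite(f"pics/s{n}.png",cv2.resize(s["frame"][150:320,200:420],None,fx=3.5,fy=3.5))
E
python3 look.py 2
```

```text
3.5833 [512.57664672 -90.32494512  90.57650766] [-0.82013243  0.93863113  2.03884715] [ 0.16406269 -0.04556337  0.09185896] 0.6095625551689582
off [-134.89713592  -76.18478667] 1347
bar slope rad -0.01441011891793199 flap~ 0.7144101189179319 636
```

View pics/s2.png

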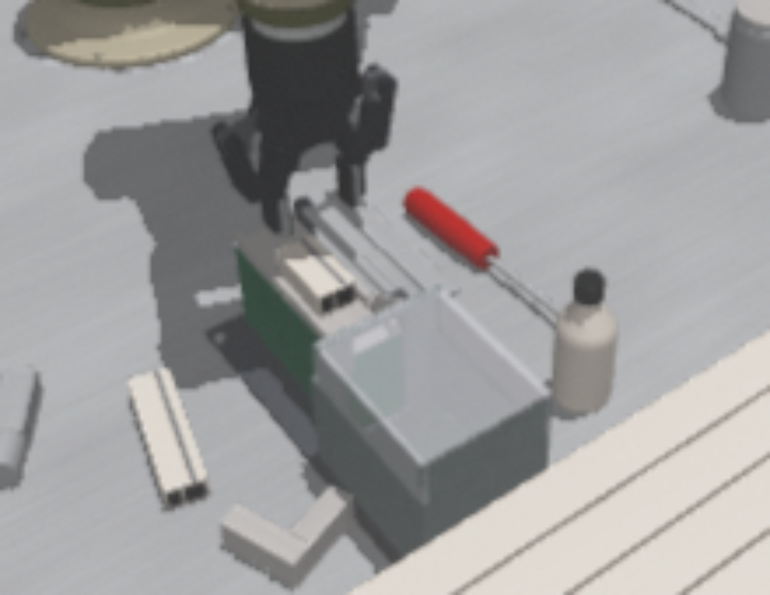

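View pics/w2.png

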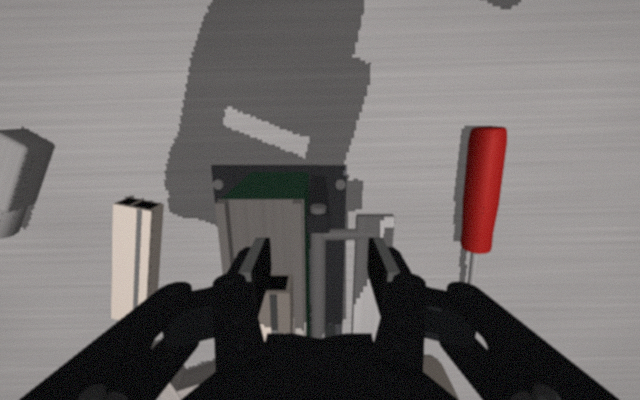

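The bar reads level, about 0.71 rad, with roughly 2 N on the tool at TCP z 90.6. That matches the 4 mm tip offset. I'll press 8 mm further for about 1.0 rad.

Emit:
{"fn": "apply_moves", "kwargs": {"motion": "0 0 0.002 0 0 0 0.052; 0 0 0.004 0 0 0 0.052; 0 0 0.006 0 0 0 0.052; 0 0 0.008 0 0 0 0.052; 0 0 0.008 0 0 0 0.052; 0 0 0.008 0 0 0 0.052; 0 0 0.008 0 0 0 0.052; 0 0 0.008 0 0 0 0.052; 0 0 0.008 0 0 0 0.052; 0 0 0.008 0 0 0 0.052"}}

```text
time: 4.52
position: [512.7, -90.5, 83.4]
orientation: [0.715, 0.699, 0.0, 0.0]
ft_force: [0.5, -0.0, 2.8]
width: 0.609
```

```bash
python3 look.py 3
```

```text
4.5167 [512.74539294 -90.51498068  83.44102205] [ 0.46919628 -0.02405024  2.75907039] [-0.09439563  0.06219921  0.04837424] 0.609431973935731
off [-134.73070404  -82.03219524] 1151
bar slope rad -0.23366099032764232 flap~ 0.9336609903276423 611
```

View pics/s3.png

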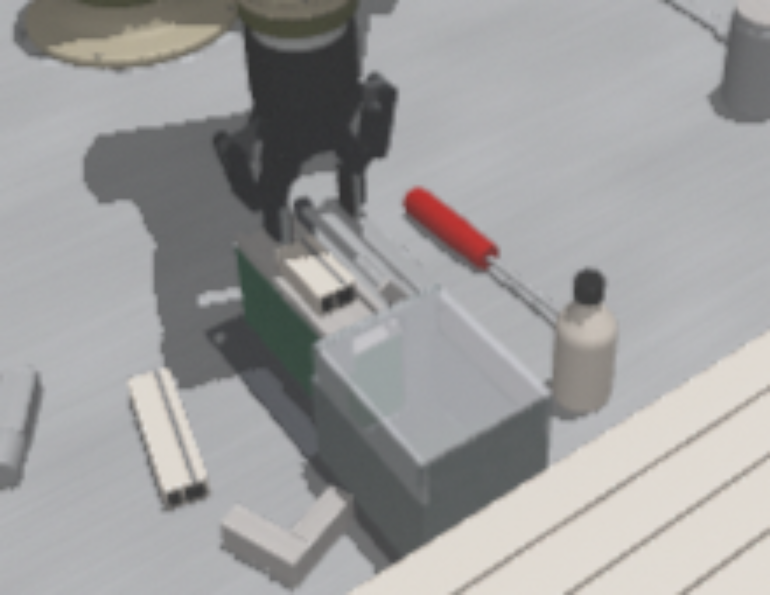

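View pics/w3.png

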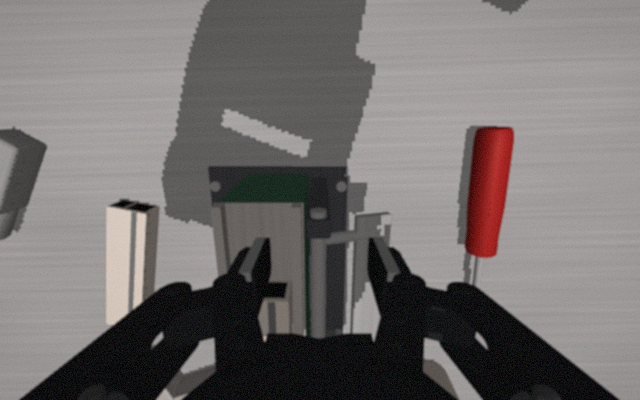

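The flap is at about 0.94 rad with 2.8 N on the bar. I'll go 2 mm lower for margin, then start pushing along tool +y (feed).

Emit:
{"fn": "apply_moves", "kwargs": {"motion": "0 0 0.001 0 0 0 0.052; 0 0 0.002 0 0 0 0.052; 0 0.003 0.002 0 0 0 0.052; 0 0.007 0.002 0 0 0 0.052; 0 0.011 0.002 0 0 0 0.052; 0 0.015 0.002 0 0 0 0.052; 0 0.019 0.002 0 0 0 0.052; 0 0.023 0.002 0 0 0 0.052; 0 0.026 0.002 0 0 0 0.052; 0 0.028 0.002 0 0 0 0.052"}}

```text
time: 5.45
position: [541.1, -91.0, 81.2]
orientation: [0.715, 0.699, -0.0, -0.0]
ft_force: [-3.4, 0.2, 1.3]
width: 0.608
```

```bash
python3 look.py 4
```

```text
5.45 [541.07068041 -91.0193444   81.23964643] [-3.35073093  0.15964191  1.30483703] [0.22891108 0.35937328 0.024011  ] 0.6081738102131425
off [-106.50229013  -55.95940594] 1405
bar slope rad -0.31448865363146966 flap~ 1.0144886536314697 2640
```

View pics/s4.png

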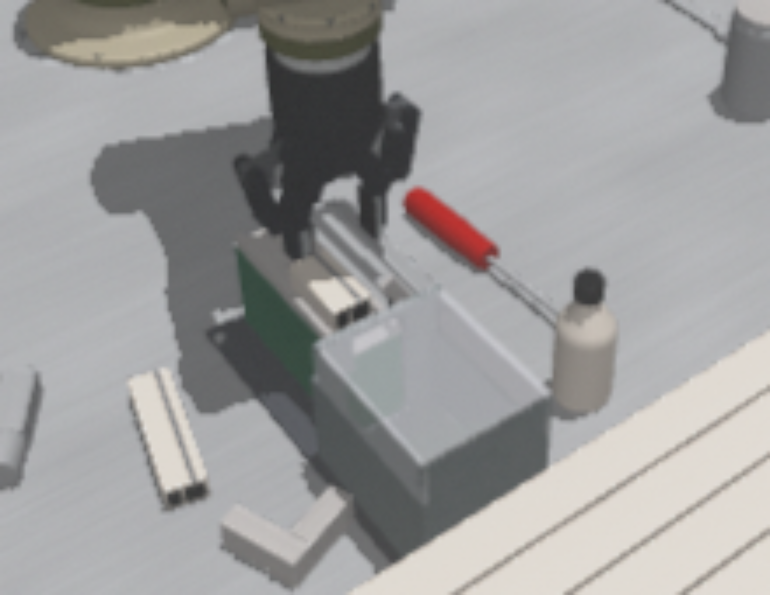

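View pics/w4.png

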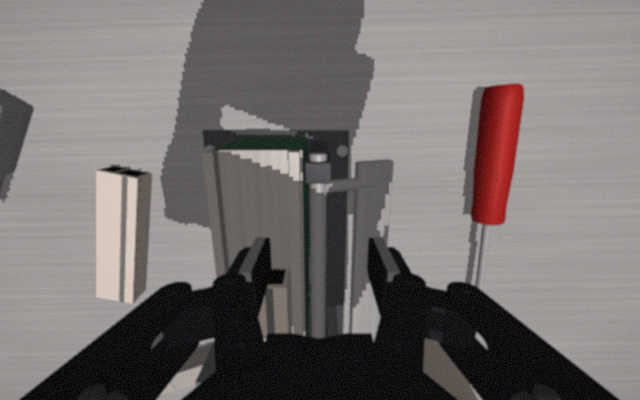

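The flap is held at about 1.01 rad, and the offcut has moved on ahead of the pusher (-x force 3.4 N). I'll keep pushing.

Emit:
{"fn": "apply_moves", "kwargs": {"motion": "0 0.004 0 0 0 0 0.052; 0 0.008 0 0 0 0 0.052; 0 0.012 0 0 0 0 0.052; 0 0.016 0 0 0 0 0.052; 0 0.02 0 0 0 0 0.052; 0 0.024 0 0 0 0 0.052; 0 0.028 0 0 0 0 0.052; 0 0.032 0 0 0 0 0.052; 0 0.036 0 0 0 0 0.052; 0 0.04 0 0 0 0 0.052"}}

```text
time: 6.38
position: [581.1, -91.9, 81.4]
orientation: [0.715, 0.699, -0.0, 0.0]
ft_force: [-3.9, 1.2, 4.6]
width: 0.611
```

```bash
python3 look.py 5
```

```text
6.3833 [581.06761694 -91.93680122  81.36092723] [-3.8678287   1.23821132  4.62727036] [ 0.141431    0.60677571 -0.00282299] 0.610540269563565
off [-66.32946244 -15.36947858] 1409
bar slope rad -0.3080200855300541 flap~ 1.008020085530054 6133
```

View pics/s5.png

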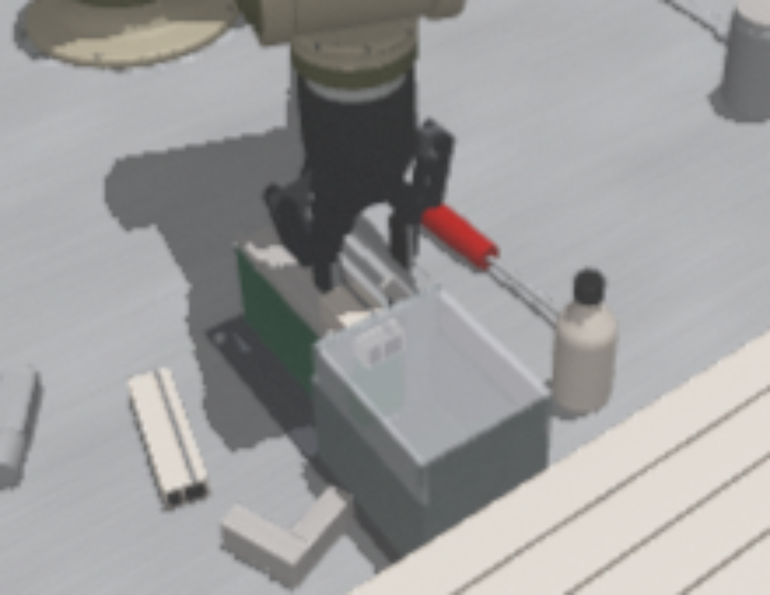

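The offcut's nose is already under the flap, with its centre at about -14. I'll push 34 mm further.

Emit:
{"fn": "apply_moves", "kwargs": {"motion": "0 0.004 0 0 0 0 0.052; 0 0.008 0 0 0 0 0.052; 0 0.012 0 0 0 0 0.052; 0 0.016 0 0 0 0 0.052; 0 0.02 0 0 0 0 0.052; 0 0.024 0 0 0 0 0.052; 0 0.028 0 0 0 0 0.052; 0 0.032 0 0 0 0 0.052; 0 0.034 0 0 0 0 0.052; 0 0.034 0 0 0 0 0.052"}}

```text
time: 7.32
position: [615.5, -92.8, 81.3]
orientation: [0.715, 0.699, 0.0, 0.0]
ft_force: [0.7, 1.6, 3.1]
width: 0.612
```

```bash
python3 look.py 6
```

```text
7.3167 [615.45573282 -92.7540697   81.2754931 ] [0.66671676 1.57482198 3.12629641] [ 0.19499425 -0.09913841 -0.04361755] 0.6120425428875387
off [-32.19697267 -11.10104701] 162
bar slope rad -0.3098665429383567 flap~ 1.0098665429383566 9323
```

View pics/s6.png

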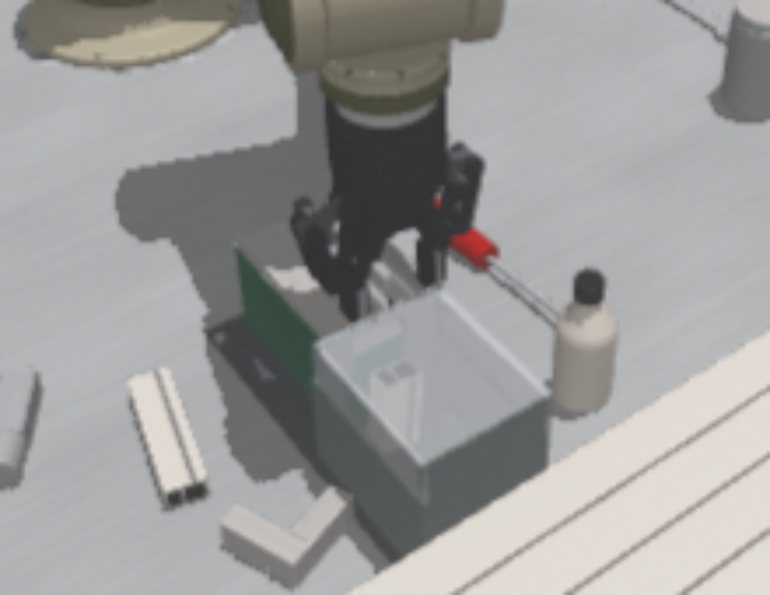

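The offcut has dropped into the box: it shows standing at about (390,400) in this crop. I'll slide back along the bar, then lift so the flap closes gently.

Emit:
{"fn": "apply_moves", "kwargs": {"motion": "0 -0.006 0 0 0 0 0.052; 0 -0.012 0 0 0 0 0.052; 0 -0.018 0 0 0 0 0.052; 0 -0.024 0 0 0 0 0.052; 0 -0.03 0 0 0 0 0.052; 0 -0.035 -0.004 0 0 0 0.052; 0 -0.04 -0.009 0 0 0 0.052; 0 -0.04 -0.014 0 0 0 0.052; 0 -0.04 -0.019 0 0 0 0.052; 0 -0.04 -0.024 0 0 0 0.052"}}

```text
time: 8.25
position: [574.6, -92.0, 105.9]
orientation: [0.715, 0.699, -0.0, 0.0]
ft_force: [-0.2, -0.5, 0.0]
width: 0.609
```

Emit:
{"fn": "apply_moves", "kwargs": {"motion": "0 0 -0.005 0 0 0 0.052; 0 0 -0.01 0 0 0 0.052; 0 0 -0.016 0 0 0 0.052; 0 0 -0.026 0 0 0 0.052; 0 0 -0.04 0 0 0 0.052; 0 0 -0.055 0 0 0 0.052; 0 0 -0.07 0 0 0 0.052; 0 0 -0.085 0 0 0 0.052; 0 0 -0.1 0 0 0 0.052; 0 0 -0.11 0 0 0 0.052"}}

```text
time: 9.08
position: [574.9, -91.8, 217.4]
orientation: [0.715, 0.699, 0.0, 0.001]
ft_force: [0.0, -0.7, -0.2]
width: 0.608
```

Emit:
{"fn": "apply_moves", "kwargs": {"motion": "0 -0.01 0 0 0 0 0.052; 0 -0.02 0 0 0 0 0.052; 0 -0.03 0 0 0 0 0.052; 0 -0.04 0 0 0 0 0.052; 0 -0.05 0 0 0 0 0.052; 0 -0.06 0 0 0 0 0.052; 0 -0.06 0 0 0 0 0.052; 0 -0.06 0 0 0 0 0.052; 0 -0.06 0 0 0 0 0.052; 0 -0.06 0 0 0 0 0.052"}}

```text
time: 9.92
position: [515.2, -90.5, 215.3]
orientation: [0.715, 0.699, 0.0, 0.0]
ft_force: [-0.6, -0.3, 0.4]
width: 0.612
```

```bash
python3 look.py 7
python3 - <<'E'
from workcell import ctrl
from h import *
s=ctrl.camera("scene");P=cloud(s,s["cam_to_world"])
cv2.imwrite("pics/s8.png",s["frame"])
O=np.array([635.7,-125.2]); a=-0.023
d=P[...,:2]-O; x=d[...,0]*np.cos(a)+d[...,1]*np.sin(a);y=-d[...,0]*np.sin(a)+d[...,1]*np.cos(a)
f=s["frame"].min(-1)
r=np.load("scene0.npz"); dd=np.abs(s["z_map"]-r["z_map"]); 
df=cv2.absdiff(s["frame"],r["frame"]).max(-1); cv2.imwrite("pics/diff.png",np.clip(df*3.,0,255).astype(np.uint8))
m=(x>4)&(x<124)&(abs(y)<50)&(P[...,2]<112)&(dd>4); print(m.sum()); 
if m.sum(): print([np.percentile(q[m],[5,50,95]).round() for q in (x,y,P[...,2])])
E
```

```text
9.9167 [515.1729621  -90.49361106 215.31369044] [-0.60695807 -0.29110038  0.39124213] [0.0329787  0.00103161 0.01197997] 0.6120922342465954
off [-0.88778965  4.16500393] 141
bar slope rad 0.6268662236547375 flap~ 0.07313377634526241 252
42
[array([  8.,  73., 106.]), array([-49., -47., -47.]), array([ 14.,  62., 107.])]
```

View pics/s7.png

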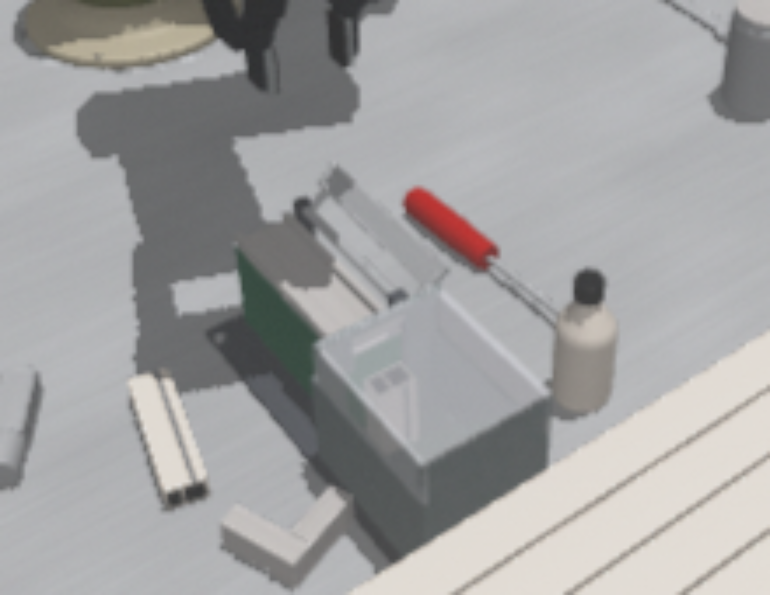

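View pics/w7.png

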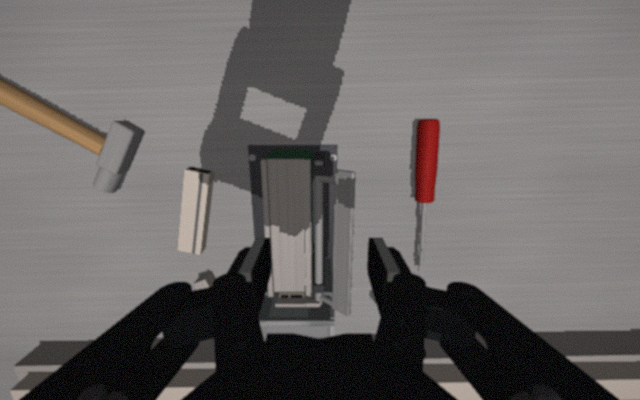

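View pics/diff.png

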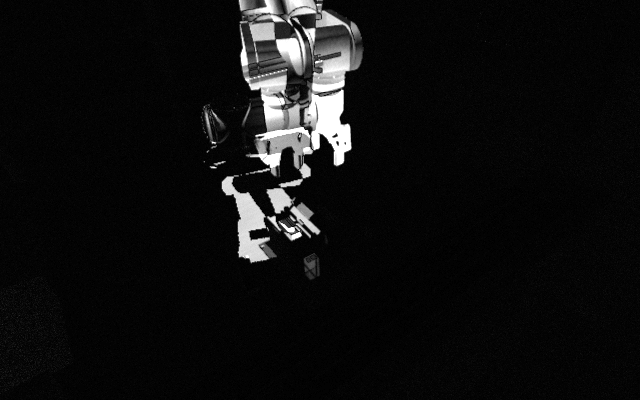

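The deck is clear, the flap is shut, and the bystanders show no change in the difference image. The offcut seems to be standing on end behind the mouth, at crop (390,378). I'll check where its centre is.

Run:
```python
from workcell import ctrl
from h import *
s=ctrl.camera("scene");K=s["mtx"];T=s["cam_to_world"]
O=np.array([635.7,-125.2]); a=-0.023
f=cv2.resize(s["frame"][235:295,285:345],None,fx=10,fy=10,interpolation=cv2.INTER_CUBIC); 
# model overlay: upright offcut fitted, and box points check
def proj(u):
    u=np.array(u,float); w=np.c_[O[0]+u[:,0]*np.cos(a)-u[:,1]*np.sin(a),O[1]+u[:,0]*np.sin(a)+u[:,1]*np.cos(a),u[:,2]]
    c=(w-T[:3,3])@T[:3,:3]; return c[:,:2]/c[:,2:]*K[0,0]+K[:2,2]
def box(x0,tilt,col):
    v=[]
    for dy in(-15,15):
        for dx,dz in((0,0),(20,0),(20,60),(0,60)):
            v.append([x0+dx*np.cos(tilt)-dz*np.sin(tilt),dy,6+dx*np.sin(tilt)+dz*np.cos(tilt)])
    p=((proj(v)-[285,235])*10).astype(int)
    for i,j in((0,1),(1,2),(2,3),(3,0),(4,5),(5,6),(6,7),(7,4),(0,4),(1,5),(2,6),(3,7)):
        cv2.line(f,tuple(map(int,p[i])),tuple(map(int,p[j])),col,1)
box(6,0,(0,0,255)); box(24,0.2,(0,255,0))
cv2.imwrite("pics/z.png",f)
```

```text
(no output)
```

View pics/z.png

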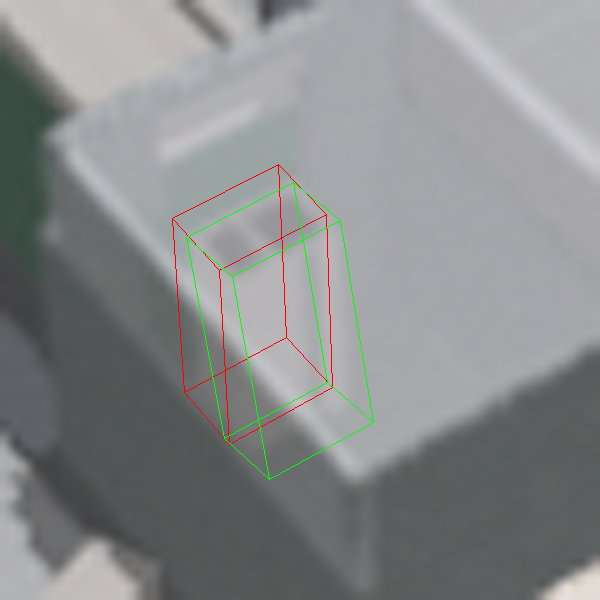

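The offcut's outline lies between the two overlays. It is standing nearly upright, with its centre at about x 16–20, z 36, which is inside the limits. As a last check, I'll compare the bar's slope with the first, shut reading, and check that the offcut is still.

Run:
```python
from workcell import ctrl
from h import *
O=np.array([635.7,-125.2]); a=-0.023
for n in (1,7):
    P=np.load(f"P{n}.npy")
    d=P[...,:2]-O; x=d[...,0]*np.cos(a)+d[...,1]*np.sin(a);y=-d[...,0]*np.sin(a)+d[...,1]*np.cos(a);z=P[...,2]
    m=(z>100)&(z<125)&(y>46)&(y<66)&(x<-110)&(x>-140)
    print(n,np.arctan(np.polyfit(y[m],z[m],1)[0]),m.sum(),z[m].max())
f1=ctrl.camera("scene")["frame"][235:295,285:345]; f0=cv2.imread("pics/s8.png")[235:295,285:345]
print("motion diff",cv2.absdiff(f0,f1).max(), ctrl.read_state()["ft_force"])
ctrl.hand_in()
```

```text
1 0.6186832255862202 980 120.75097456205657
7 0.611211552736345 638 121.10230555652763
motion diff 4 [ 0.01070089 -0.96160432 -0.40457815]
the job is handed in; nothing more can be done
```

The offcut is in the box, the flap is shut again and the job is handed in; no verdict was reported. It was handed in at about 10 s of the 40 s allowed.

One fingertip held the flap's bar down at about 1.0 rad. The other pushed the offcut about 95 mm along the deck, under the flap, until it dropped. I then slid back, lifted away and moved clear.

**Last checks:**
- **Deck:** it is clear.
- **Offcut:** it stands on end just inside the mouth and is not moving. From an overlay on the scene picture, its centre is at about x 16–20 mm, z 36 mm; the overlay fit is only approximate.
- **Flap:** the bar's slope is within 0.01 rad of its reading before I touched it. An earlier, cruder estimate gave 0.07 rad, but that method carries about the same bias on the untouched flap.
- **Bystanders:** no change shows in the before-and-after scene pictures.
- **Robot:** it is clear of everything, with under about 1 N left on the force reading.

No check failed.

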